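# Index the welding positioner four clicks

## Robot

A 6-joint arm with a two-finger parallel gripper is mounted at the origin on the work surface. World frame = base frame: x ahead of the robot, y to its left, z up, the work surface at z = 0. Lengths are in m, angles in degrees, forces in N, time in s.
With the tool pointing down it reaches from about 0.4 to 0.825 m from the base axis. Payload 7 kg.
Tool frame: the origin (TCP) lies at the very end of the fingers, on their centre line; the grasp point (between the pads) lies 19 mm behind it; x points along the fingers, y is the direction in which the jaws open and shut, and the axes are right-handed (so a half turn about x gives the same grasp; the last joint's range is limited). The gripper opens to 88 mm and grips with 3 to 60 N. Pads are 19 mm wide; open, the fingers measure 130 mm over their backs; the gripper's body (78 mm by 193 mm) begins 47 mm behind the grasp point.
Start: joints at [-51.618, 20.546, 0.682, 0, -70.136, -16.507], TCP at [0.251, -0.626, 0.227] pointing down, gripper open.
Joint ranges: [-176.03, 176.03], [-82.01, 121.73], [-58.28, 71.71], [-173.87, 95.51], [-174.79, -0.11], [-173.66, 173.66]. Speed limits (degrees/s): [136.94, 136.94, 172.46, 180, 180, 180].

## Interface

Orientations are given as [roll, pitch, yaw] about the fixed x, y, z axes, in that order (R = Rz(yaw) Ry(pitch) Rx(roll)).
In Python, from plant import * gives the robot as it stands. The module is installed in compiled form; this text tells all that it offers.
- The arm moves only by the shell command python3 -m creep 'ROWS' [FORCE]. ROWS is a JSON object of lists of equal length, an entry for each row: "jaw": the closure, from -1 (fully open) to 1 (shut); "translation": the shift along the tool's x, y, z in m, a list of three; "roll": the turn about the tool's x in rad. A call has exactly 10 rows; each row shifts and turns the commanded pose from where the row before left it, along the tool's axes as they then stand; what a row does not reach is not made up. A row lasts 1/10 s, in which the tool goes at most 50 mm and 8.59 degrees, less where a joint would pass 70% of its speed; a pose out of reach is approached as far as the arm can. A call with a gripper value outside its range is refused whole. The fingers move at their own pace and stop on an object; FORCE is the grip in N (left out, the last holds). Time passes only in rows, so rows that do not move let the fingers close, or fill a call up. It gives the time, the measured TCP pose, the force and the opening at its end, in the units of the state.
- get_state(): the state, without advancing time (a new reading comes with each control period).
- capture(name): name is "side" or "top" or "wrist"; returns a dict with "image" (400x640x3 uint8, red, green, blue), "fovy" (degrees; the focal length in pixels is half the picture's height over the tangent of half this angle, whatever the lens; pixels are square), "cx", "cy" (the principal point, pixels), "pose" (4x4, takes a point from camera to world coordinates); the wrist camera has in their place "tool_from_camera" (4x4, takes a point from camera to tool coordinates, whose origin is the TCP and whose axes are the tool frame's). Camera axes: x right, y up, looking along -z (the intrinsics and any distortion apply to the point x, -y, -z); pixel columns grow to the right and rows downward; lengths in m; the calibration is good to about 2 mm. A picture is of the moment at which its call begins: read the wrist's pose just before it. There is no depth.
- close_job(): hands the job in, once; it reports no verdict.
The state is a dict: "time_s": time; "joints": joint angles; "qd": joint speeds; "joint_torque": joint torques, N m; "tcp_pos": TCP position; "eef_rot": TCP orientation; "contact_force": force on the tool from outside, world axes, zero at the start; "moment": the same for the moment, N m; "gripper_width": finger opening in m.
Only numpy, scipy, OpenCV 4.12 (cv2) and the standard library are available. Lean on these libraries where they do the work, as an engineer would, in place of code of your own. Each camera call takes 0.05 s, during which the arm holds its last target.

## Task

Turn the welding positioner on to its next weld spot: with a fingertip, push the upright peg on its click-stop dial round clockwise (seen from above) by exactly four clicks from where it stands now, and leave the dial resting in that fourth click. Push gently and do not clamp the dial; the steel bush standing in the chuck must ride along in its seat without being gripped or lifted, and the other things on the table stay where they are.

Things in the scene. Friction and masses are not known exactly. Their poses are not given: they have to be found in the camera images.
- dial (a joint): turn of the dial in rad, growing clockwise seen from above. 18 click stops a turn, at whole multiples of 0.349 rad (20 degrees); it starts at rest in stop 0, 1, 2 or 3; hard end stops at -0.10 and 2.55 rad. A spring catch holds each stop: about 3 to 6 N sideways at the peg moves it out; past half-way the dial snaps on by itself into the next stop, ahead of the finger
- dial_axis (a point): centre of the dial's flat top face, on its upright turning axis, 52 mm above the table top. The dial is a level steel disc, 164 mm across, 12 mm thick, with 18 dark tick marks round the rim, one per click. Three chuck jaws, 14 mm tall, stand on it round the bush, 21 to 33 mm from the axis, and turn with it
- positioner: round grey base under the dial, 172 mm across, fixed to the table; origin on the dial's axis at table height. Two foot lugs, 50 mm wide and 16 mm tall, reach 120 mm from the axis along its x and -x. A thin fixed index mark stands on its -x side, 85 to 95 mm from the axis, its top 1 mm below the dial's face
- peg_top (a point): centre of the top of the only peg on the dial: an upright plain black pin, 12 mm across and 30 mm tall, on the dial's face 66 mm from the axis; its top is 82 mm above the table top. It turns with the dial. The dial's face is free round the peg from 34 mm from the axis out to the rim at 82 mm
- bush_mid (a point): centre, half-way up, of the stepped steel bush (weld part) standing loosely between the three chuck jaws in the middle of the dial: 40 mm across for the lower 24 mm, then 26 mm across, 44 mm tall in all, its top 96 mm above the table top. It turns with the dial and must not be gripped or lifted
- spare_bush: a second, identical stepped steel bush, 40 mm across and 44 mm tall, standing on the table top; bystander; origin at its underside, on the table top
- nozzle: white ceramic welding nozzle, 28 mm across, 45 mm tall, standing; bystander; origin at its underside, on the table top
- tin: round metal can, 56 mm across, 60 mm tall; bystander; origin at its underside, on the table top
- square: small steel angle block, about 82 x 22 mm, 50 mm tall; bystander; origin at its underside, on the table top
- pliers: pair of pliers lying flat, about 170 mm long, 15 mm high, away to the side; bystander; origin at its underside, on the table top
- brush: hand brush with a handle lying flat, away to the side; bystander; origin at its underside, on the table top
- spanner: flat steel spanner lying flat, away to the side; bystander; origin at its underside, on the table top
There are look-alikes about, which are no part of the job. Leave any green look-alike of the positioner alone. Leave any green look-alike of the part that bears bush_mid alone.

How it is judged (in metres and radians):
On the way:
1. a fingertip pushes the dial and turns it (contact force between the fingers and dial above 0.3 N and distance of peg_top from where it was at the start of the episode above 0.006 m).
At the end, for the whole second after the job is handed in: The dial is still, four clicks (80 degrees, within 7) clockwise of its start: the peg lies 78.5 to 90.5 mm in a straight line from its first place (four clicks 85, three 66, five 101). The bush stands upright in the chuck, within 4 mm of the axis and 3 mm in height (distance of peg_top from where it was at the start of the episode between 0.0785 and 0.0905 m and velocity of joint dial between -0.05 and 0.05 rad/s and horizontal distance between bush_mid and dial_axis below 0.004 m and height (world z) of bush_mid between 0.07 and 0.077 m and angle between bush_mid's own z axis and vertical below 0.1 rad); the robot touches nothing.
It fails at once if the dial is clamped or shoved hard (fingers on it with more than 25 N) (contact force between the fingers and dial above 25 N).
It fails at once if the bush is gripped (fingers on it with more than 5 N), lifted by 6 mm or tipped (contact force between the fingers and bush above 5 N or height (world z) of bush_mid above 0.08 m or angle between bush_mid's own z axis and vertical above 0.3 rad).
It fails at once if another thing on the table is moved by more than 15 mm (distance of any of spare_bush, nozzle, tin, square, pliers, brush, spanner from where it was at the start of the episode above 0.015 m).
It also fails if it takes over 48 s, if anything falls off the work surface, if the arm or the gripper's body presses on something with over 40 N, if the wrist force passes 120 N, or if a joint passes its speed limit or range.

## Working session

There is one attempt and no reset: what is moved stays moved. The work goes in short steps, Python scripts to look and compute and a shell command to move; the robot and the scene stay as the last step left them, time stands still between calls to the robot, and variables do not carry over. Pictures are saved under pics/ and viewed, and the job is handed in when it is done.

```bash
mkdir -p pics; python3 - <<'E'
from plant import *
import cv2
s=get_state();print(s)
for n in("side","top","wrist"):
    c=capture(n);cv2.imwrite(f"pics/{n}0.png",c["image"][:,:,::-1])
    print(n,{k:v for k,v in c.items() if k!="image"})
E
```

```text
{'time_s': 0.0, 'joints': array([-5.16175240e+01,  2.05917211e+01,  6.33475802e-01, -2.05489431e-02,
       -7.01335890e+01, -1.65060017e+01]), 'qd': array([ 0.01062614, -0.09087736,  0.06943894,  0.06560878, -0.07720707,
        0.01482171]), 'joint_torque': array([ 1.01296533e-03, -5.82719600e+01,  2.93048805e+01,  6.99729055e+00,
        6.71991846e-03, -1.97855657e-04]), 'tcp_pos': array([ 0.25130113, -0.62595943,  0.22561583]), 'eef_rot': array([ 94.62867087,  89.9061554 , 116.49814658]), 'contact_force': array([ 0.06947201, -0.68779053, -0.09894171]), 'moment': array([-0.0033819 ,  0.02389757, -0.02297098]), 'gripper_width': 0.08779241666150996}
side {'fovy': 43.89048615164174, 'cx': 316.91400904889, 'cy': 200.2562313765301, 'pose': array([[ 0.99551196,  0.04558406, -0.08293386,  0.46259122],
       [-0.09452565,  0.52122682, -0.84816714, -1.43016265],
       [ 0.00456445,  0.85219991,  0.5231964 ,  0.97496135],
       [ 0.        ,  0.        ,  0.        ,  1.        ]])}
top {'fovy': 51.941614316058754, 'cx': 321.68176711770485, 'cy': 202.47201861462722, 'pose': array([[ 0.00657123,  0.98065118, -0.19565295,  0.33873645],
       [-0.9999724 ,  0.00576614, -0.00468415,  0.01827698],
       [-0.00346535,  0.19567833,  0.98066201,  1.4835719 ],
       [ 0.        ,  0.        ,  0.        ,  1.        ]])}
wrist {'fovy': 65.96504646962781, 'cx': 317.5723460893473, 'cy': 200.1669400704901, 'tool_from_camera': array([[-8.57954147e-04,  2.54947949e-01, -9.66954398e-01,
        -1.58954075e-01],
       [ 9.99999416e-01,  8.54179107e-04, -6.62060627e-04,
         3.44505108e-04],
       [ 6.57161244e-04, -9.66954401e-01, -2.54948533e-01,
        -6.85003003e-02],
       [ 0.00000000e+00,  0.00000000e+00,  0.00000000e+00,
         1.00000000e+00]])}
```

View pics/top0.png

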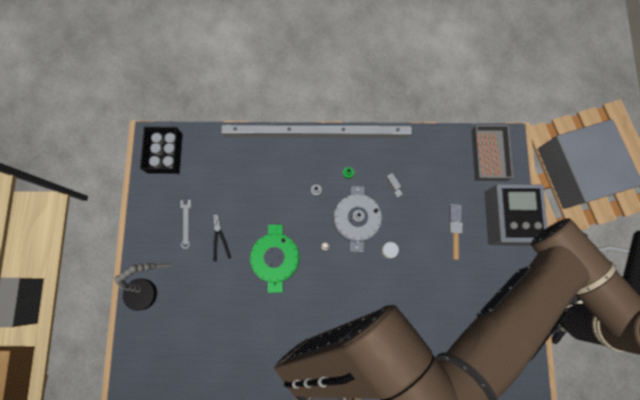

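View pics/side0.png

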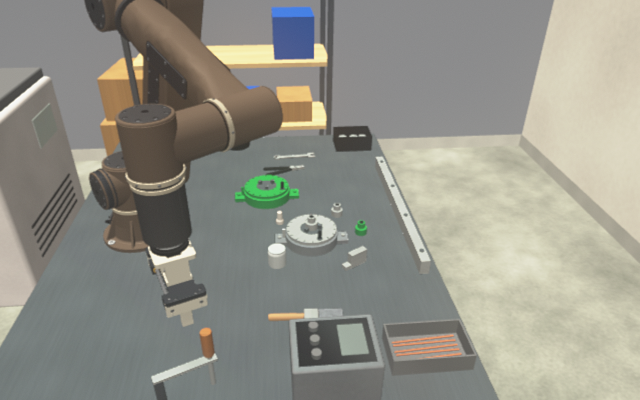

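View pics/wrist0.png

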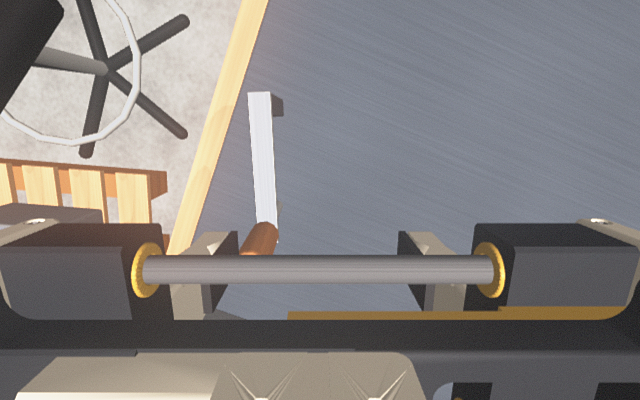

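The top view shows the grey dial centred near (358,217) with its peg near (376,210). The side view shows the dial near (311,232) with the peg near (320,232). The green positioner is the look-alike. Next I measure.

```bash
cat > h.py <<'E'
import numpy as np, cv2
def ray(c,u,v,T=None):
    T=c["pose"] if T is None else T
    f=200/np.tan(np.radians(c["fovy"]/2))
    d=T[:3,:3]@np.array([(u-c["cx"])/f,-(v-c["cy"])/f,-1.])
    return T[:3,3],d
def onz(c,u,v,z,T=None):
    o,d=ray(c,u,v,T); return o+d*(z-o[2])/d[2]
def proj(c,P,T=None):
    T=c["pose"] if T is None else T
    f=200/np.tan(np.radians(c["fovy"]/2))
    p=T[:3,:3].T@(np.asarray(P)-T[:3,3]); return np.array([c["cx"]+f*p[0]/-p[2],c["cy"]-f*p[1]/-p[2]])
E
python3 - <<'E'
from plant import *
from h import *
t=capture("top");s=capture("side")
a=t["image"][170:270,290:420,::-1];b=s["image"][190:280,240:390,::-1]
cv2.imwrite("pics/t1.png",cv2.resize(a,None,fx=6,fy=6,interpolation=cv2.INTER_CUBIC))
cv2.imwrite("pics/s1.png",cv2.resize(b,None,fx=5,fy=5,interpolation=cv2.INTER_CUBIC))
print(onz(t,358,217,.052),onz(t,376,210,.082),onz(s,312,231,.052),onz(s,320,228,.082))
E
```

```text
[ 0.57282076 -0.10340666  0.052     ] [ 0.59286275 -0.16349819  0.082     ] [ 0.57516135 -0.12137202  0.052     ] [ 0.59802986 -0.14977931  0.082     ]
```

View pics/t1.png

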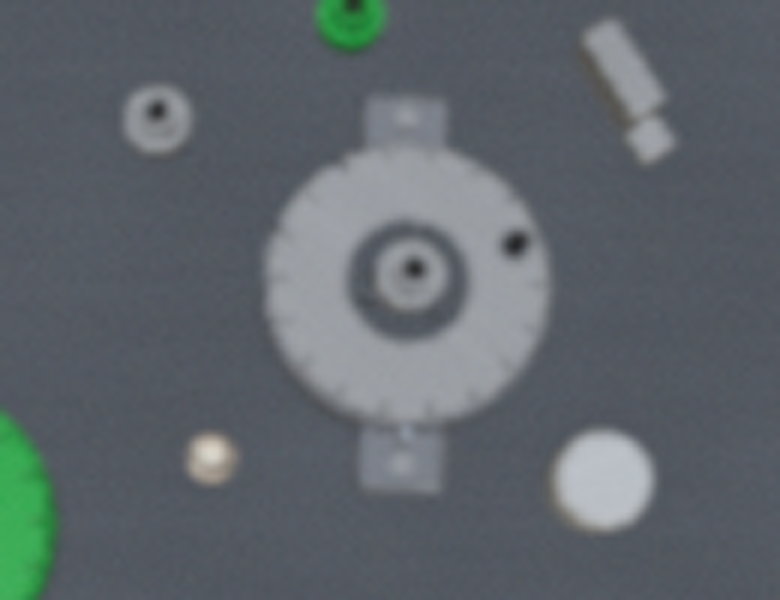

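View pics/s1.png

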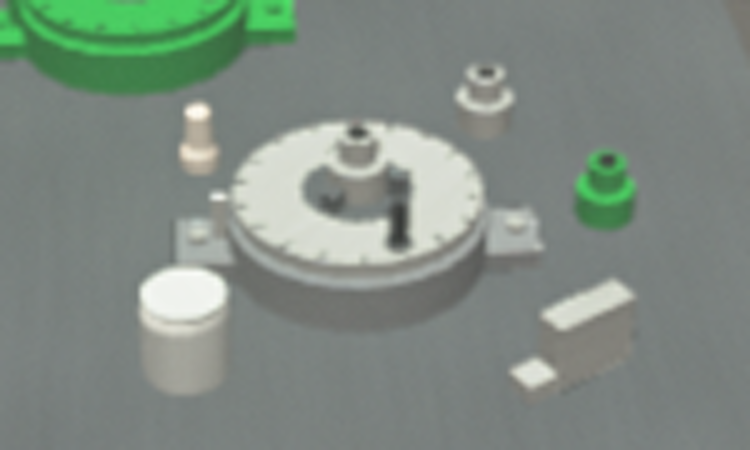

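```bash
python3 - <<'E'
from plant import *
from h import *
t=capture("top");s=capture("side")
for u,v in((357.6,217.1),):
    print("axis top",onz(t,u,v,.052))
print("axis side",onz(s,311.2,228.6,.052))
C=onz(t,357.6,217.1,.052)[:2]
g=t["image"].astype(int)
# peg blob in top
w=np.clip(90-g[205:216,370:381].sum(2)/3,0,None);yy,xx=np.mgrid[205:216,370:381]
u,v=(w*xx).sum()/w.sum(),(w*yy).sum()/w.sum();print("peg px",u,v)
P=onz(t,u,v,.080);print("peg",P,P[:2]-C,np.hypot(*(P[:2]-C)),np.degrees(np.arctan2(*(P[:2]-C)[::-1])))
P2=onz(s,319.4,230.6,.082);print("peg side",P2)
for n,(zu,zv,z) in dict(spare=(157,118,.044),nozz=(211,455,.04),tin=(604,480,.06),sq=(625,70,.05),sq2=(652,140,.03),lugN=(407,110,.016),lugS=(401,480,.016)).items():
    p=onz(t,290+zu/6-.4,170+zv/6-.4,z);print(n,p,np.hypot(*(p[:2]-C)))
E
```

```text
axis top [ 0.57245491 -0.1019916   0.052     ]
axis side [ 0.57373735 -0.10764669  0.052     ]
peg px 375.5007112375534 210.12091038406828
peg [ 0.59278859 -0.16201699  0.08      ] [ 0.02033368 -0.06002538] 0.0633759031257164 -71.28611760451803
peg side [ 0.59473917 -0.16378709  0.082     ]
spare [0.67427712 0.04675683 0.044     ] 0.18026053450587143
nozz [0.47296848 0.013328   0.04      ] 0.15230285430769144
tin [ 0.45814618 -0.21292708  0.06      ] 0.15928956299191652
sq [ 0.70401129 -0.23351764  0.05      ] 0.18602736704136727
sq2 [ 0.66562516 -0.25212047  0.03      ] 0.17669004752036477
lugN [ 0.68670594 -0.10554695  0.016     ] 0.11430633514544195
lugS [ 0.46107999 -0.09962592  0.016     ] 0.11140003847995682
```

```bash
python3 - <<'E'
from plant import *
from h import *
from scipy.spatial.transform import Rotation as R
s=get_state();M=R.from_euler("xyz",s["eef_rot"],degrees=True).as_matrix();print(M.round(3))
T=np.eye(4);T[:3,:3]=M;T[:3,3]=s["tcp_pos"]
w=capture("wrist");W=T@w["tool_from_camera"]
for p in((260,100),(262,220),(258,240)): print(p,onz(w,*p,0.0,W),onz(w,*p,.15,W))
C=np.array([.573,-.104])
for th in(-71.3,-151.3):
    a=np.radians(th);r=np.array([np.cos(a),np.sin(a)]);t=np.array([np.sin(a),-np.cos(a)])
    pre=C+.066*r-.030*t
    # roll about tool x (down) needed so that -z = t
    for sg in(-1,1):
        zt=np.array([*(sg*t),0]);zl=M.T@zt; print(th,sg,pre,"roll deg",np.degrees(np.arctan2(-zl[1],zl[2])))
    print("shift tool",M.T@(np.array([*pre,.2256])-s["tcp_pos"]))
E
```

```text
[[-0.    -0.373  0.928]
 [ 0.     0.928  0.373]
 [-1.     0.    -0.   ]]
(260, 100) [ 0.19286784 -0.72286975  0.        ] [ 0.19088161 -0.6951096   0.15      ]
(262, 220) [ 0.33407798 -0.67116447  0.        ] [ 0.27711786 -0.66353347  0.15      ]
(258, 240) [ 0.3626844  -0.66686147  0.        ] [ 0.29458765 -0.66090566  0.15      ]
-71.3 -1 [ 0.62257677 -0.15689749] roll deg 3.1733857983391593
-71.3 1 [ 0.62257677 -0.15689749] roll deg -176.82661420166085
shift tool [0.00082954 0.29735184 0.51930432]
-151.3 -1 [ 0.52951506 -0.16200914] roll deg 83.17338618627645
-151.3 1 [ 0.52951506 -0.16200914] roll deg -96.82661381372357
shift tool [0.00084243 0.32727895 0.4310378 ]
```

```bash
python3 -m creep '{"jaw":[-1,-1,1,1,1,1,1,1,1,1],"translation":[[-0.02,0,0],[-0.03,0,0],[0,0.0165,0.0288],[0,0.0165,0.0288],[0,0.0165,0.0288],[0,0.0165,0.0288],[0,0.0165,0.0288],[0,0.0165,0.0288],[0,0.0165,0.0288],[0,0.0165,0.0288]],"roll":[0,0,0,0,0,0,0,0,0,0.055]}' 10
python3 -m creep '{"jaw":[1,1,1,1,1,1,1,1,1,1],"translation":[[0,0.0165,0.0288],[0,0.0165,0.0288],[0,0.0165,0.0288],[0,0.0165,0.0288],[0,0.0165,0.0288],[0,0.0165,0.0288],[0,0.0165,0.0288],[0,0.0165,0.0288],[0,0,0],[0,0,0]],"roll":[0,0,0,0,0,0,0,0,0,0]}'
cat > look.py <<'E'
import sys
from plant import *
from h import *
from scipy.spatial.transform import Rotation as R
n=sys.argv[1]
s=get_state();M=R.from_euler("xyz",s["eef_rot"],degrees=True).as_matrix()
w=capture("wrist");t=capture("top")
T=np.eye(4);T[:3,:3]=M;T[:3,3]=s["tcp_pos"];W=T@w["tool_from_camera"]
np.savez(f"{n}.npz",W=W,M=M,tcp=s["tcp_pos"],img=w["image"])
cv2.imwrite(f"pics/{n}w.png",w["image"][:,:,::-1])
cv2.imwrite(f"pics/{n}t.png",cv2.resize(t["image"][170:270,290:420,::-1],None,fx=5,fy=5,interpolation=cv2.INTER_CUBIC))
print(s["time_s"],s["tcp_pos"],s["contact_force"],s["gripper_width"],s["joints"].round(1));print(M.round(3))
E
python3 look.py a
```

```text
time_s: 1.4
tcp_pos: [0.4168, -0.4169, 0.2768]
eef_rot: [-45.3, 90.0, -26.6]
contact_force: [0.4, -0.9, -0.1]
gripper_width: 0.029
time_s: 2.4
tcp_pos: [0.5922, -0.2184, 0.2762]
eef_rot: [158.8, 90.0, 177.6]
contact_force: [-0.0, -0.3, -0.4]
gripper_width: 0.0001
2.4 [ 0.59219167 -0.21836746  0.27622625] [-0.02504811 -0.27192747 -0.43448526] 5.796483264421896e-05 [ -2.6  15.   -0.8   0.  -74.3 -68.6]
[[-0.001 -0.322  0.947]
 [ 0.     0.947  0.322]
 [-1.     0.    -0.001]]
```

View pics/aw.png

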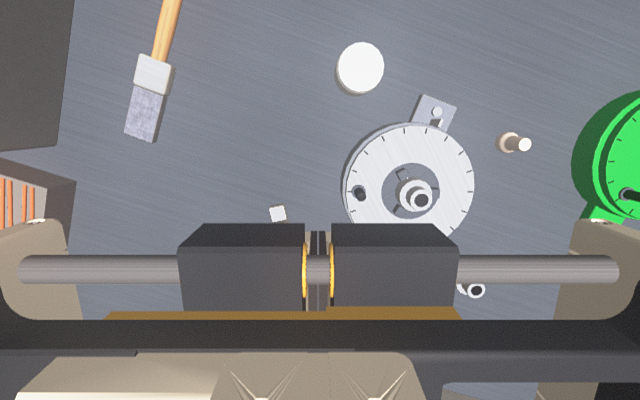

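The wrist view shows the dial at about (410,185), with the peg on its left side at about (360,193). I will fit the rim to measure it.

```bash
python3 - <<'E'
from plant import *
from h import *
from scipy.optimize import least_squares
w=capture("wrist");z=np.load("a.npz");W=z["W"];im=z["img"]
cr=im[110:240,330:490,::-1];cv2.imwrite("pics/a2.png",cv2.resize(cr,None,fx=5,fy=5,interpolation=cv2.INTER_CUBIC))
C=np.array([.573,-.104]);g=cv2.GaussianBlur(cv2.cvtColor(im,cv2.COLOR_RGB2GRAY),(0,0),1).astype(float)
for it in range(4):
    pts=[]
    for a in np.radians(np.arange(0,360,3)):
        rr=np.arange(.072,.092,.0004);P=[(C[0]+r*np.cos(a),C[1]+r*np.sin(a),.052) for r in rr]
        uv=np.array([proj(w,p,W) for p in P])
        if uv[:,1].max()>218 or uv.min()<0: continue
        val=cv2.remap(g.astype(np.float32),uv[:,0].astype(np.float32)[None],uv[:,1].astype(np.float32)[None],1)[0]
        d=np.diff(val);k=d.argmin()
        if d[k]<-3: pts.append(P[k][:2])
    pts=np.array(pts)
    r=least_squares(lambda q:np.hypot(*(pts-q[:2]).T)-q[2],[*C,.082],loss="soft_l1",f_scale=.001)
    C=r.x[:2]; print(len(pts),r.x,np.median(abs(r.fun)))
for zz in(.082,.080,.052):
  for u,v in((360,194),): 
    P=onz(w,u,v,zz,W);print(P)
E
```

```text
76 [ 0.57331754 -0.10301908  0.08332985] 0.0009613551274698651
76 [ 0.57338619 -0.1031108   0.08344924] 0.0009141334922183469
76 [ 0.57350869 -0.10289926  0.08355304] 0.0010707831987062238
76 [ 0.57326308 -0.10308315  0.08334119] 0.0007873386825061543
[ 0.59193822 -0.16494325  0.082     ]
[ 0.59230406 -0.16451752  0.08      ]
[ 0.5974259  -0.15855727  0.052     ]
```

View pics/a2.png

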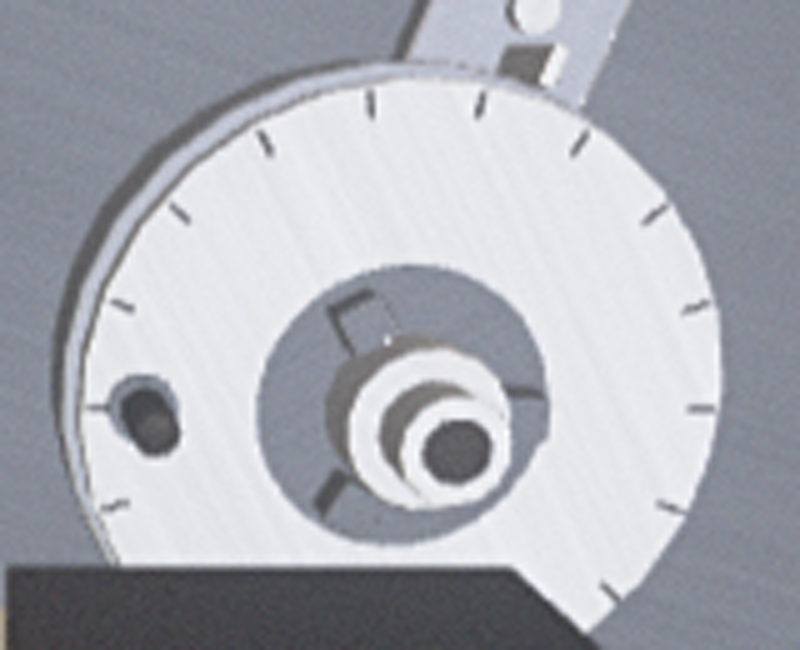

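```bash
python3 - <<'E'
from plant import *
from h import *
w=capture("wrist");z=np.load("a.npz");W=z["W"];C=np.array([.5733,-.1030])
for u,v,zz in((361,196.6,.082),(357.9,190.4,.053),(330+97/5-.4,110+408/5-.4,.052)):
    P=onz(w,u,v,zz,W)[:2];d=P-C;print(P,np.hypot(*d),np.degrees(np.arctan2(d[1],d[0])))
a=np.radians(-71.5)
for th in (-71.5,-78,-85):pass
r=np.array([np.cos(a),np.sin(a)]);t=np.array([np.sin(a),-np.cos(a)]);pre=C+.066*r-.03*t
print("pre",pre,"tool shift",z["M"].T@(np.array([*pre,.064])-z["tcp"]),"z err deg",np.degrees(np.arctan2(*(-(z["M"].T@np.array([*-t,0]))[1:]*[1,-1]))))
E
```

```text
[ 0.5945147  -0.16270234] 0.06335955039944696 -70.43777971205125
[ 0.59369562 -0.16297179] 0.06334506153696824 -71.2175049495817
[ 0.59850234 -0.173156  ] 0.07454543695146348 -70.24004162008276
pre [ 0.62269182 -0.15607022] tool shift [0.21220747 0.0490839  0.04909119] z err deg 0.31046537443364114
```

The pin radius reads 63.4 mm (66 is given), which is within calibration, and its bearing is about -71°. I will move behind the peg and go down.

```bash
python3 -m creep '{"jaw":[1,1,1,1,1,1,1,1,1,1],"translation":[[0,0.025,0.025],[0,0.0245,0.024],[0.03,0,0],[0.035,0,0],[0.035,0,0],[0.03,0,0],[0.02,0,0],[0.01,0,0],[0,0,0],[0,0,0]],"roll":[0,0,0,0,0,0,0,0,0,0]}'
python3 look.py b
```

```text
time_s: 3.6
tcp_pos: [0.623, -0.1569, 0.1177]
eef_rot: [-31.9, 89.9, -13.2]
contact_force: [0.3, 0.3, -0.6]
gripper_width: 0.0003
3.6 [ 0.62302642 -0.15693668  0.11771032] [ 0.32288282  0.34406677 -0.63098743] 0.0002746211356760412 [  3.2  22.3 -11.7   0.  -55.9 -74.6]
[[ 0.001 -0.321  0.947]
 [-0.     0.947  0.321]
 [-1.    -0.001  0.001]]
```

View pics/bw.png

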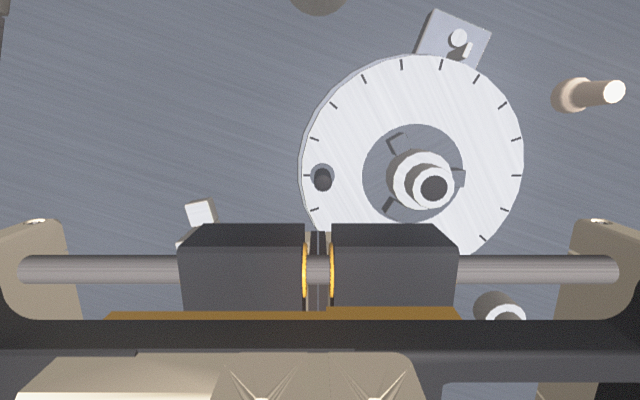

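```bash
python3 - <<'E'
from plant import *
from h import *
w=capture("wrist");z=np.load("b.npz")
for u,v,h in((323,183,.082),(321,174,.053)):
    p=onz(w,u,v,h,z["W"]);print(p,"tool:",z["M"].T@(p-z["tcp"]))
E
python3 -m creep '{"jaw":[1,1,1,1,1,1,1,1,1,1],"translation":[[0.02,0,0],[0.02,0,0],[0.014,0,0],[0,0,0],[0,0,0],[0,0,0],[0,0,0],[0,0,0],[0,0,0],[0,0,0]],"roll":[0,0,0,0,0,0,0,0,0,0]}'
python3 look.py c
```

```text
[ 0.59467794 -0.1623704   0.082     ] tool: [ 0.03567247  0.00397402 -0.02863688]
[ 0.5942746 -0.1635374  0.053    ] tool: [ 0.06467226  0.00302004 -0.02942856]
time_s: 4.75
tcp_pos: [0.6225, -0.1565, 0.0628]
eef_rot: [-13.6, 90.0, 5.1]
contact_force: [-0.0, -0.2, -0.3]
gripper_width: 0.0009
4.75 [ 0.62252416 -0.15647313  0.06277218] [-0.0074486  -0.18104929 -0.27039853] 0.0009160170729807767 [  3.3  25.6 -14.9  -0.  -49.5 -74.6]
[[ 0.    -0.321  0.947]
 [ 0.     0.947  0.321]
 [-1.    -0.     0.   ]]
```

View pics/cw.png

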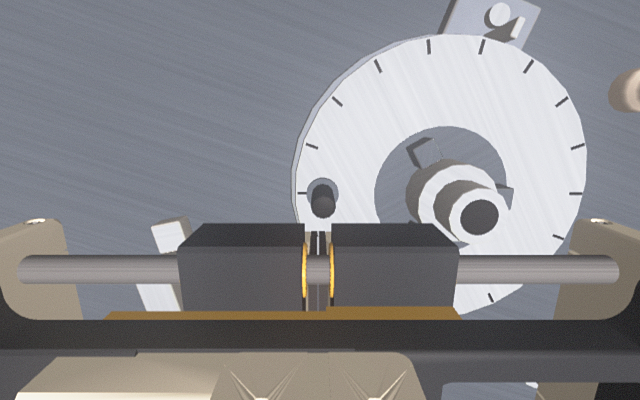

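View pics/ct.png

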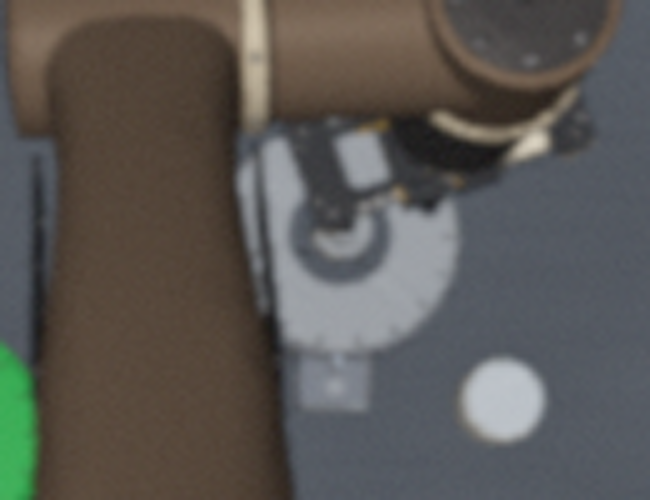

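```bash
python3 -m creep '{"jaw":[1,1,1,1,1,1,1,1,1,1],"translation":[[0,0,-0.005],[0,0,-0.004],[0,0,-0.004],[0,-0.0006,-0.0029],[0,-0.0006,-0.0029],[0,-0.0006,-0.0029],[0,-0.0006,-0.0029],[0,-0.0006,-0.0029],[0,-0.0006,-0.0029],[0,0,0]],"roll":[0,0,0,0.0436,0.0436,0.0436,0.0436,0.0436,0.0436,0]}'
python3 look.py d
```

```text
time_s: 5.85
tcp_pos: [0.5933, -0.1681, 0.0626]
eef_rot: [162.0, 90.0, 165.7]
contact_force: [-0.0, 0.4, -0.4]
gripper_width: 0.0007
5.85 [ 0.59334568 -0.16807769  0.06262125] [-0.03917242  0.42022516 -0.38308194] 0.0007091892179205833 [  2.3  23.6 -18.3  -0.  -48.2 -88.6]
[[-0.    -0.064  0.998]
 [ 0.     0.998  0.064]
 [-1.     0.    -0.   ]]
```

View pics/dw.png

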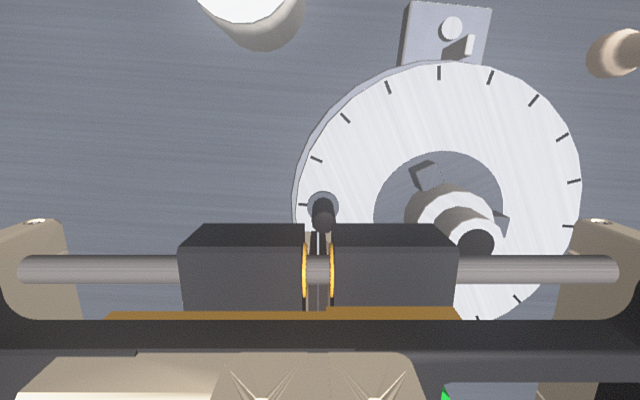

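```bash
cat > peg.py <<'E'
import sys
from plant import *
from h import *
n,u,v=sys.argv[1],float(sys.argv[2]),float(sys.argv[3])
w=capture("wrist");z=np.load(n+".npz");C=np.array([.5735,-.1028])
p=onz(w,u,v,.053,z["W"]);d=p[:2]-C;print(p,np.hypot(*d),"bearing",np.degrees(np.arctan2(d[1],d[0])),"tool",z["M"].T@(p-z["tcp"]))
d=z["tcp"][:2]-C;print("tcp r,bearing",np.hypot(*d),np.degrees(np.arctan2(d[1],d[0])))
cv2.imwrite(f"pics/{n}z.png",cv2.resize(z["img"][130:235,280:400,::-1],None,fx=6,fy=6,interpolation=cv2.INTER_CUBIC))
E
python3 peg.py d 321.5 201; python3 peg.py c 321.5 189
```

```text
[ 0.56950496 -0.16695271  0.053     ] 0.06427698649987258 bearing -93.56342669791752 tool [ 0.00962729  0.00265356 -0.02371682]
tcp r,bearing 0.06822776928867906 -73.08971233318965
[ 0.59276898 -0.16374534  0.053     ] 0.06391891438204081 bearing -72.45469779045244 tool [ 0.00976329  0.00266425 -0.03051772]
tcp r,bearing 0.07269231806409678 -47.59193341982151
```

View pics/dz.png

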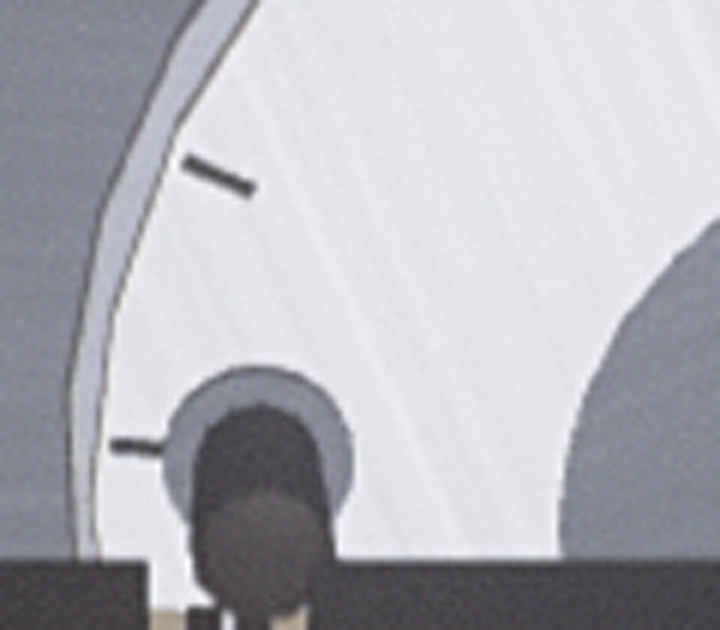

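One click has been made (bearing -72° to -93.5°), and the finger is now about 6° behind the peg. I will push on through clicks 2 and 3.

```bash
python3 -m creep '{"jaw":[1,1,1,1,1,1,1,1,1,1],"translation":[[0,-0.00066,-0.003],[0,-0.00066,-0.003],[0,-0.00066,-0.003],[0,-0.00066,-0.003],[0,-0.00066,-0.003],[0,-0.00066,-0.003],[0,-0.00066,-0.003],[0,-0.00066,-0.003],[0,0,0],[0,0,0]],"roll":[0.0454,0.0454,0.0454,0.0454,0.0454,0.0454,0.0454,0.0454,0,0]}'
python3 look.py e; python3 peg.py e 321.5 201
```

```text
time_s: 7.05
tcp_pos: [0.5699, -0.1709, 0.0626]
eef_rot: [-3.5, 90.0, -20.4]
contact_force: [-0.8, -0.6, 0.5]
gripper_width: 0.0002
7.05 [ 0.56990746 -0.17088285  0.06263098] [-0.81720428 -0.5716061   0.48054348] 0.00018753529849310947 [   2.1   21.9  -21.1    0.   -47.  -109.1]
[[ 0.     0.292  0.956]
 [-0.     0.956 -0.292]
 [-1.    -0.     0.   ]]
[ 0.54782803 -0.16146176  0.053     ] 0.06403321160064644 bearing -113.63548777358244 tool [ 0.00962647  0.00256578 -0.02386969]
tcp r,bearing 0.06817756783336208 -93.02053651998564
```

View pics/ew.png

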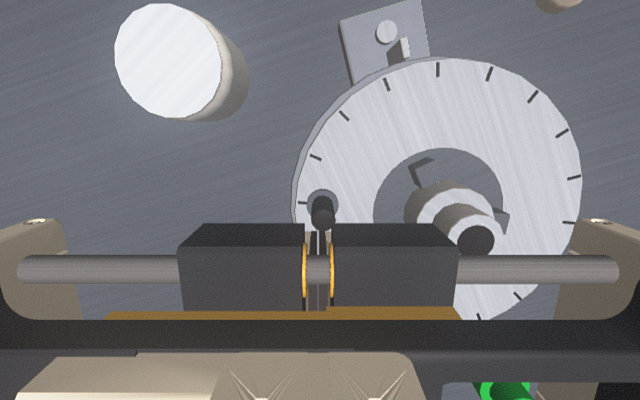

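Two clicks. Peg and finger stand the same relative to each other as before, so I repeat the push.

```bash
python3 -m creep '{"jaw":[1,1,1,1,1,1,1,1,1,1],"translation":[[0,-0.00066,-0.003],[0,-0.00066,-0.003],[0,-0.00066,-0.003],[0,-0.00066,-0.003],[0,-0.00066,-0.003],[0,-0.00066,-0.003],[0,-0.00066,-0.003],[0,-0.00066,-0.003],[0,0,0],[0,0,0]],"roll":[0.0454,0.0454,0.0454,0.0454,0.0454,0.0454,0.0454,0.0454,0,0]}'
python3 look.py f; python3 peg.py f 321.5 201
```

```text
time_s: 8.2
tcp_pos: [0.5462, -0.1651, 0.0626]
eef_rot: [17.9, 90.0, -19.8]
contact_force: [0.3, -0.5, 0.6]
gripper_width: 0.0003
8.2 [ 0.54616881 -0.16506893  0.06261151] [ 0.29087704 -0.51679375  0.62003207] 0.000300714755107821 [   2.8   20.   -24.3    0.   -45.7 -130.6]
[[ 0.     0.613  0.79 ]
 [-0.     0.79  -0.613]
 [-1.     0.     0.   ]]
[ 0.52870066 -0.14845555  0.053     ] 0.06396413116314985 bearing -134.4576763452323 tool [ 0.00960814  0.00242907 -0.02398552]
tcp r,bearing 0.06800303994278414 -113.69771482655199
```

View pics/fw.png

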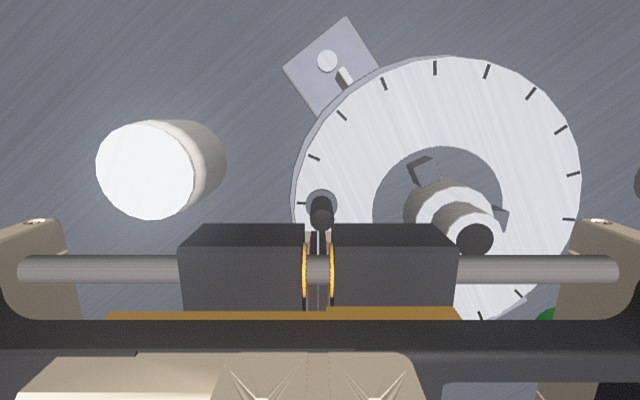

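Three clicks. Now the fourth.

```bash
python3 -m creep '{"jaw":[1,1,1,1,1,1,1,1,1,1],"translation":[[0,-0.00066,-0.003],[0,-0.00066,-0.003],[0,-0.00066,-0.003],[0,-0.00066,-0.003],[0,-0.00066,-0.003],[0,-0.00066,-0.003],[0,-0.00066,-0.003],[0,-0.00066,-0.003],[0,0,0],[0,0,0]],"roll":[0.0454,0.0454,0.0454,0.0454,0.0454,0.0454,0.0454,0.0454,0,0]}'
python3 look.py g; python3 peg.py g 321.5 201
```

```text
time_s: 9.35
tcp_pos: [0.526, -0.1512, 0.0626]
eef_rot: [44.7, 90.0, -13.9]
contact_force: [0.3, -0.2, 0.3]
gripper_width: 0.0003
9.35 [ 0.52603347 -0.15122264  0.06258237] [ 0.28503908 -0.24241404  0.25280845] 0.0003491093936978096 [   4.5   18.1  -27.3    0.   -44.6 -153.1]
[[ 0.     0.853  0.521]
 [-0.     0.521 -0.853]
 [-1.     0.     0.   ]]
[ 0.51543315 -0.12952178  0.053     ] 0.06392035806295239 bearing -155.28858501844923 tool [ 0.00958048  0.00226161 -0.0240461 ]
tcp r,bearing 0.06780725258559979 -134.42872804718849
```

View pics/gw.png

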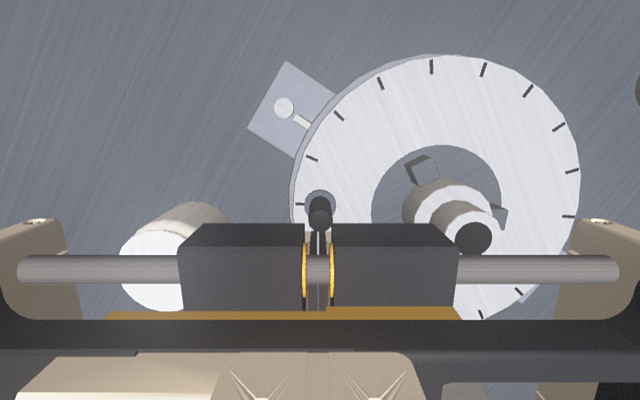

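The picture shows four clicks, with the peg at about (320,205). I will back off, then lift straight up and away to look.

```bash
python3 -m creep '{"jaw":[1,1,1,1,1,1,1,1,1,1],"translation":[[0,0,0.004],[0,0,0.005],[0,0,0.003],[-0.015,0,0],[-0.03,0,0],[-0.04,0,0],[-0.04,0,0],[-0.04,0,0],[-0.02,0,0],[0,0,0]],"roll":[0,0,0,0,0,0,0,0,0,0]}'
python3 -m creep '{"jaw":[1,1,1,1,1,1,1,1,1,1],"translation":[[0,-0.02,0.02],[0,-0.03,0.03],[0,-0.03,0.03],[0,-0.03,0.03],[0,-0.03,0.03],[0,-0.03,0.03],[0,-0.015,0.015],[0,0,0],[0,0,0],[0,0,0]],"roll":[0,0,0,0,0,0,0,0,0,0]}'
python3 look.py i
python3 - <<'E'
from plant import *
from h import *
s=capture("side");cv2.imwrite("pics/is.png",cv2.resize(s["image"][190:280,240:390,::-1],None,fx=5,fy=5,interpolation=cv2.INTER_CUBIC))
E
```

```text
time_s: 10.5
tcp_pos: [0.5339, -0.1619, 0.2514]
eef_rot: [54.2, 89.6, -4.4]
contact_force: [1.2, 0.3, -0.3]
gripper_width: 0.0002
time_s: 11.5
tcp_pos: [0.4702, -0.415, 0.2471]
eef_rot: [-164.9, 90.0, 136.4]
contact_force: [0.6, -0.7, 0.2]
gripper_width: 0.0005
11.5 [ 0.47017041 -0.41500524  0.24707233] [ 0.6372124  -0.67447117  0.19595206] 0.0005166421546558629 [ -23.6   15.4   -3.9   -0.   -70.7 -125. ]
[[-0.001  0.854  0.52 ]
 [ 0.001  0.52  -0.854]
 [-1.    -0.    -0.001]]
```

View pics/it.png

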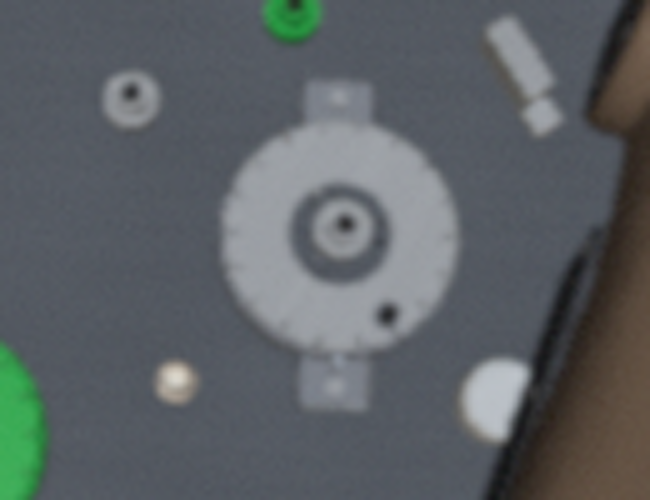

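View pics/is.png

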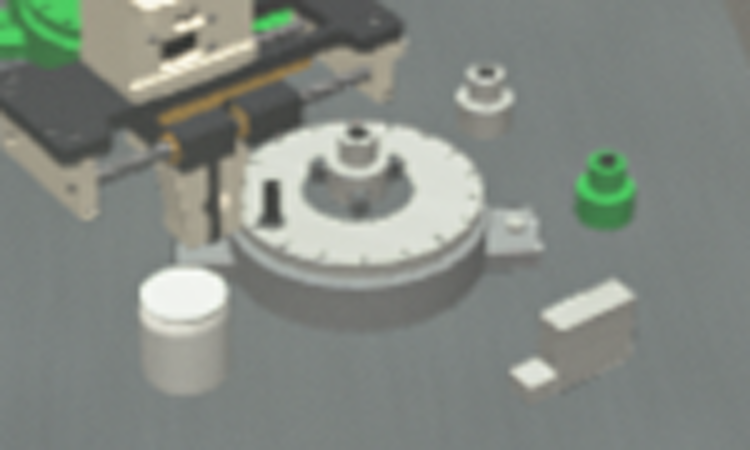

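View pics/iw.png

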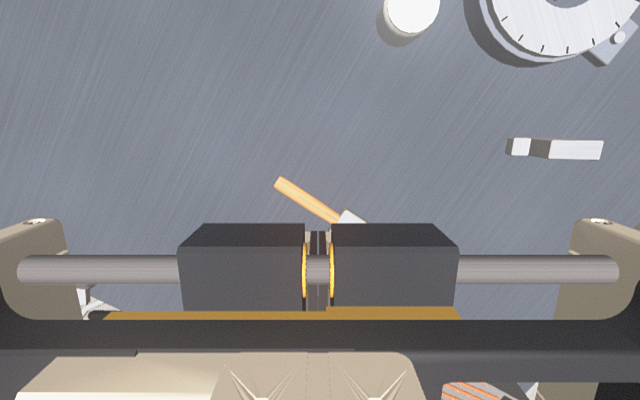

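```bash
python3 - <<'E'
from plant import *
from h import *
t=capture("top");g=t["image"].astype(int)
u0,v0=290+388/5-.4,170+315/5-.4
y,x=int(v0)-5,int(u0)-5
w=np.clip(90-g[y:y+11,x:x+11].sum(2)/3,0,None);yy,xx=np.mgrid[y:y+11,x:x+11]
u,v=(w*xx).sum()/w.sum(),(w*yy).sum()/w.sum()
P=onz(t,u,v,.08);P0=onz(t,375.50,210.12,.08);C=np.array([.5725,-.102])
d=P[:2]-C;print(u,v,P,np.hypot(*d),np.degrees(np.arctan2(d[1],d[0])),"chord",np.linalg.norm(P-P0))
print(get_state()["time_s"],get_state()["qd"].round(2))
E
```

```text
367.01794453507347 232.5122349102773 [ 0.51448013 -0.13140851  0.08      ] 0.0650474092810657 -153.1209365171462 chord 0.0840800026433908
11.7 [-0.18  0.05  0.12  0.01  0.03 -0.03]
```

The top camera gives a chord of 84.1 mm (85 expected). The bush is upright, the bystanders have not moved, and the arm is clear.

```bash
python3 - <<'E'
from plant import *
print(close_job())
E
```

```text
the job is handed in; nothing more can be done
None
```

I turned the dial four clicks clockwise by pushing the peg with the shut fingertips, one click at a time, and handed the job in at about 11.7 s. I checked each click in the wrist camera, then backed the fingers off and lifted the arm clear.

**Final position:** in the top camera the peg stands 84.1 mm from its first place (85 mm expected for four clicks). Its bearing went from about -71° to -153°, which is about 82° of turn (80° wanted, within 7°).

**Bush and other things:** in the last pictures the bush stands upright in the chuck. The bush-shaped spare, nozzle, square and tin show no shift. I did not measure the pliers, spanner and brush at the end, but the arm stayed well away from the pliers and spanner, and nothing touched the brush.

**Forces:** the wrist readings between moves stayed at or below about 1.3 N. I did not read the peak force during the clicks.

**Disagreements:** the peg's radius from the axis read 63 to 65 mm in the images against the 66 mm given, and my rough side-view reading of the dial axis was about 5 mm off in y, so I did not use it. Neither affects the click count.

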